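# Kit the removed pack parts into their trays

### The arm

A 6-joint arm with a two-finger parallel gripper is mounted at the origin on the work surface; the furniture and walls round the work are solid. World frame = base frame: x ahead of the robot, y to its left, z up, the work surface at z = 0. Lengths are in m, angles in rad, forces in N, time in s.
With the tool pointing down it reaches from about 0.3 to 0.875 m from the base axis. Payload 6.4 kg.
Tool frame: the origin (TCP) lies on the mounting face of the last link; the fingertips stand 173 mm ahead of it and the grasp point (between the pads) lies ctrl.pinch_z ahead of it (ctrl.pinch_z is the distance from the TCP to the grasp point, in m); z points along the fingers, y is the line along which they close (so a half turn about z gives the same grasp; the last joint's range is limited). The gripper opens to 85 mm and grips with 20 to 120 N. Pads are 22 mm wide; open, the fingers measure 114 mm over their backs; the gripper's body (76 mm by 85 mm) begins 54 mm behind the grasp point. The pads swing forward as they close: fully open they stand 13 mm farther back than shut.
Start: joints at [-1.47, 0.181, 1.607, -0, 1.354, -0.206], TCP at [0.174, -0.548, 0.405] pointing down, gripper open.
Joint ranges: [-2.99, 2.99], [-0.89, 2.07], [0.3, 2.58], [-1.14, 4.28], [0, 2.63], [-3.12, 3.12]. Speed limits (rad/s): [2.57, 2.57, 3.01, 3.14, 3.14, 3.14].

### API

Orientations are given as a 3x3 rotation matrix whose columns are the frame's x, y, z axes.
In Python, from station import ctrl gives the robot as it stands.
- The arm moves only by the shell command python3 -m inch 'ROWS' [OPENING] [FORCE]. ROWS is JSON, a list of rows, each a list of 6 numbers: the shift along the tool's x, y, z in mm, then the turn, a rotation vector about the tool's x, y, z in degrees. A call has exactly 10 rows; each row shifts and turns the commanded pose from where the row before left it, along the tool's axes as they then stand; what a row does not reach is not made up. A row lasts 1/12 s, in which the tool goes at most 41.7 mm and 7.16 degrees, less where a joint would pass 70% of its speed; a pose out of reach is approached as far as the arm can. A call with a gripper value outside its range is refused whole. OPENING is the opening, from 0 (shut) to 1 (fully open), set as the call begins (- or left out, the last holds). The fingers move at their own pace and stop on an object; FORCE is the grip in N (left out, the last holds). Time passes only in rows, so rows that do not move let the fingers close, or fill a call up. It gives the time, the measured TCP pose, the force, the opening and the grip force at its end, in the units of the state.
- ctrl.sense(): the state, without advancing time (a new reading comes with each control period).
- ctrl.camera(name): name is "scene" or "top" or "wrist"; returns a dict with "img" (400x640x3 uint8, red, green, blue), "camera_matrix" (3x3 intrinsics, pixels), "pose" (4x4, takes a point from camera to world coordinates). Camera axes: x right, y down, z forward; pixel columns grow to the right and rows downward; lengths in m; the calibration is good to about 2 mm. A picture is of the moment at which its call begins. There is no depth.
- ctrl.job_done(): hands the job in; it is judged then, once.
Trained networks look in a picture, given as the dict that the camera call returned (one of the last four; its "shot" number tells which), for a name from the list of things; names that differ only in an ending like _2 or _b are one class to them, and where a whole thing is asked for, a point or a joint stands for the part that bears it (a point fixed in the world has none). Each returns a list of dicts, best first, with "p" (0 to 1); they miss things now and then, are a little off and sometimes report something else, mostly with a low value. They report only what shows in the picture. A call takes as long as a camera call. They do not tell look-alikes from the thing itself.
- ctrl.recognise(label, picture): "xyz" ([x, y, z] in m, in the coordinates of the camera as it stood for that picture, good to about 4 mm: the middle of the surface that is visible of it).
- ctrl.landmark_of(label, picture): "xyz" ([x, y, z] in m, in the coordinates of the camera as it stood for that picture, good to about 4 mm: a listed point, or the origin of a listed thing).
The state is a dict: "time_s": time; "qpos": joint angles; "qd": joint speeds; "tau": joint torques, N m; "tcp_pos": TCP position; "eef_rot": TCP orientation; "wrist_force": force on the tool from outside, world axes, zero at the start; "moment": the same for the moment, N m; "width": finger opening in m; "grasp_force": force on a finger pad.
Only numpy, scipy, OpenCV 4.12 (cv2) and the standard library are available. Lean on these libraries where they do the work, as an engineer would, in place of code of your own. Each camera call takes 0.05 s, during which the arm holds its last target. There are 200 camera calls.

### The job

Kit the four electrical parts taken off the battery pack: put the black contactor in the yellow tray, the fuse in the long blue tray, the brown loop-handled service plug in the orange tray and the small two-pin connector half in the green tray, in any order. Set each part down upright and flat on the tray's floor, inside the lip, without dropping it, and let go. Leave the torch and the roll of black tape where they are.

Things in the scene. Friction and masses are not known exactly. Their poses are not given: they have to be found in the camera images.
- contactor: black box-shaped contactor with two copper studs on top, 70 mm along its x, 60 mm along its y, 63 mm high with the studs, the box itself 50 mm high; 0.42 kg. Loose, standing upright on the work surface. Origin: centre of the underside, z up. Grip across the 60 mm (y).
- fuse_link: fuse: pale grey ceramic cylinder with cream-coloured brass ends and a flat brass tongue at each end, lying along its y on two small feet; 110 mm along y, 30 mm across x, 30 mm high, the cylinder 30 mm thick with its axis 15 mm up and 72 mm long; 0.09 kg. Loose, feet down on the work surface. Origin: centre of the underside, z up. Grip across x at the middle.
- service_plug: brown-orange service plug with an upright loop handle; base 50 mm along its x by 62 mm along its y, 70 mm high; body up to 38 mm, above it the loop: two posts and a top bar (bar at 64 to 70 mm height), all 20 mm thick along x and 56 mm long along y; 0.28 kg. Loose, standing upright on the work surface. Origin: centre of the underside, z up. Grip the loop across x.
- connector_half: small black and grey connector half with two copper pins on top: black base 34 mm along its x by 50 mm along its y, 22 mm high, on it a grey block 24 by 36 mm up to 36 mm, pins up to 46 mm; 0.07 kg. Loose, standing upright on the work surface. Origin: centre of the underside, z up. Grip the base across x.
- torch: bystander: black pocket torch, 122 mm along its y, 33 mm thick, loose; leave it. Origin: centre of the underside.
- tape_black: bystander: small roll of black tape lying flat, 51 mm across, 19 mm high, loose; leave it. Origin: centre of the underside.
- yellow_tray: yellow plastic tray for the contactor, fixed to the surface: inner floor 88 mm along its x by 78 mm along its y, floor 3 mm above the surface, round it a low lip 6 mm wide whose top is 8 mm above the surface. Origin: centre of the underside (on the work surface), z up.
- blue_tray: long blue plastic tray for the fuse, fixed to the surface: inner floor 48 mm along its x by 128 mm along its y, floor 3 mm above the surface, round it a low lip 6 mm wide whose top is 8 mm above the surface. Origin: centre of the underside (on the work surface), z up.
- orange_tray: orange plastic tray for the service plug, fixed to the surface: inner floor 68 mm along its x by 80 mm along its y, floor 3 mm above the surface, round it a low lip 6 mm wide whose top is 8 mm above the surface. Origin: centre of the underside (on the work surface), z up.
- green_tray: small green plastic tray for the connector half, fixed to the surface: inner floor 52 mm along its x by 68 mm along its y, floor 3 mm above the surface, round it a low lip 6 mm wide whose top is 8 mm above the surface. Origin: centre of the underside (on the work surface), z up.
Things that resemble listed ones, but are neither listed nor needed, are in the scene too. What is shaped like the connector_half but turquoise is not meant.

How it is judged:
At the end, for the whole second after the job is handed in: Each part released, at rest (under 0.02 m/s) in its own tray: centre within 14 mm of the tray's in plan, underside less than 5.5 mm above the tray's origin (floor at 3 mm), tilt under 0.09 rad, any yaw. Torch and tape within 30 mm of their starts (horizontal distance between contactor and yellow_tray below 0.014 m and z of contactor in the frame of yellow_tray below 0.0055 m and angle between each of contactor, fuse_link, service_plug, connector_half's own z axis and vertical below 0.09 rad and linear speed of each of contactor, fuse_link, service_plug, connector_half below 0.02 m/s and contact force between the fingers and contactor below 0.05 N and horizontal distance between fuse_link and blue_tray below 0.014 m and z of fuse_link in the frame of blue_tray below 0.0055 m and contact force between the fingers and fuse_link below 0.05 N and horizontal distance between service_plug and orange_tray below 0.014 m and z of service_plug in the frame of orange_tray below 0.0055 m and contact force between the fingers and service_plug below 0.05 N and horizontal distance between connector_half and green_tray below 0.014 m and z of connector_half in the frame of green_tray below 0.0055 m and contact force between the fingers and connector_half below 0.05 N and distance of each of torch, tape_black from where it was at the start of the episode below 0.03 m); the robot touches nothing.
It fails at once if a part is dropped or thrown (faster than 0.7 m/s, a fall of some 25 mm, with the fingers off it) ((linear speed of contactor above 0.7 m/s and contact force between the fingers and contactor below 0.05 N) or (linear speed of fuse_link above 0.7 m/s and contact force between the fingers and fuse_link below 0.05 N) or (linear speed of service_plug above 0.7 m/s and contact force between the fingers and service_plug below 0.05 N) or (linear speed of connector_half above 0.7 m/s and contact force between the fingers and connector_half below 0.05 N)).
It fails at once if the torch or the black tape is shifted by more than 30 mm (distance of any of torch, tape_black from where it was at the start of the episode above 0.03 m).
It also fails if it takes over 96 s, if anything falls off the work surface, if the arm or the gripper's body presses on something with over 40 N, if the wrist force passes 120 N, or if a joint passes its speed limit or range.

## Working session

There is one attempt and no reset: what is moved stays moved. The work goes in short steps, Python scripts to look and compute and a shell command to move; the robot and the scene stay as the last step left them, time stands still between calls to the robot, and variables do not carry over. Pictures are saved under pics/ and viewed, at most 14 in all, crops included, and the job is handed in when it is done.

```bash
mkdir -p pics; ls; cat > h.py <<'E'
from station import ctrl
import numpy as np, cv2
def w(p,xyz):
    return (p["pose"]@np.r_[xyz,1])[:3]
def px(p,X):
    c=np.linalg.inv(p["pose"])@np.r_[X,1]; u=p["camera_matrix"]@c[:3]; return u[:2]/u[2]
def ray(p,uv,z):
    d=p["pose"][:3,:3]@np.linalg.inv(p["camera_matrix"])@np.r_[uv,1]; o=p["pose"][:3,3]
    return o+d*(z-o[2])/d[2]
E
python3 - <<'E'
from h import *
s=ctrl.sense(); print(s["tcp_pos"],s["eef_rot"],s["width"],ctrl.pinch_z,s["time_s"])
for n in ("top","scene"):
    p=ctrl.camera(n); cv2.imwrite(f"pics/{n}0.png",p["img"][:,:,::-1]); print(n,p["pose"].round(3).tolist(),p["camera_matrix"].tolist())
    for l in "contactor fuse_link service_plug connector_half torch tape_black yellow_tray blue_tray orange_tray green_tray".split():
        for r in ctrl.landmark_of(l,p)[:3]:
            X=w(p,r["xyz"]); print(l,round(r["p"],2),X.round(3),px(p,X).round())
E
```

```text
pics
[ 0.17363334 -0.54789606  0.40380089] [[ 9.53302602e-01  3.02016741e-01 -1.93943526e-04]
 [ 3.02016626e-01 -9.53301151e-01  1.69491201e-03]
 [ 3.27005216e-04 -1.67433820e-03 -9.99998545e-01]] 0.08551249724047358 0.1547 0.0
top [[0.013, -0.978, 0.208, 0.159], [-1.0, -0.013, 0.001, 0.054], [0.002, -0.208, -0.978, 1.627], [0.0, 0.0, 0.0, 1.0]] [[505.6146816975854, 0.0, 322.0531904784213], [0.0, 505.6146816975854, 201.85015222283613], [0.0, 0.0, 1.0]]
contactor 0.9 [ 0.434 -0.287  0.   ] [427. 225.]
fuse_link 0.77 [ 0.45   0.15  -0.001] [293. 218.]
service_plug 0.73 [0.452 0.303 0.001] [246. 217.]
connector_half 0.73 [0.43  0.003 0.003] [338. 224.]
connector_half 0.52 [ 0.355  0.407 -0.001] [213. 246.]
torch 0.71 [ 0.452 -0.141  0.002] [382. 218.]
tape_black 0.64 [ 0.454  0.428 -0.001] [208. 216.]
yellow_tray 0.81 [ 0.642 -0.286  0.001] [424. 163.]
yellow_tray 0.27 [ 0.438 -0.285  0.001] [426. 223.]
blue_tray 0.63 [0.622 0.286 0.005] [253. 166.]
orange_tray 0.93 [ 0.611  0.098 -0.   ] [310. 171.]
green_tray 0.63 [ 0.625 -0.102  0.001] [370. 167.]
scene [[-0.706, -0.391, 0.59, -0.274
[... 248 characters left out ...]
.]
fuse_link 0.6 [0.449 0.15  0.002] [317. 227.]
fuse_link 0.46 [ 0.459  0.431 -0.001] [239. 270.]
service_plug 0.65 [0.456 0.299 0.001] [278. 248.]
connector_half 0.9 [0.355 0.404 0.005] [271. 283.]
connector_half 0.47 [0.429 0.002 0.001] [353. 211.]
connector_half 0.26 [ 0.455  0.297 -0.002] [279. 249.]
torch 0.53 [ 0.443 -0.143 -0.002] [378. 193.]
tape_black 0.47 [ 0.427 -0.285  0.003] [406. 179.]
tape_black 0.46 [0.431 0.001 0.001] [353. 210.]
yellow_tray 0.53 [ 0.64 -0.29 -0.  ] [362. 160.]
blue_tray 0.66 [ 0.622  0.29  -0.003] [246. 223.]
orange_tray 0.6 [0.603 0.1   0.003] [296. 201.]
green_tray 0.46 [ 0.621 -0.1    0.   ] [333. 178.]
green_tray 0.39 [ 0.431 -0.003  0.   ] [354. 210.]
```

```bash
python3 - <<'E'
import cv2
a=cv2.imread("pics/top0.png")[130:290,180:460]; cv2.imwrite("pics/topcrop.png",cv2.resize(a,(798,456),interpolation=cv2.INTER_CUBIC))
E
```

```text
(no output)
```

View pics/topcrop.png

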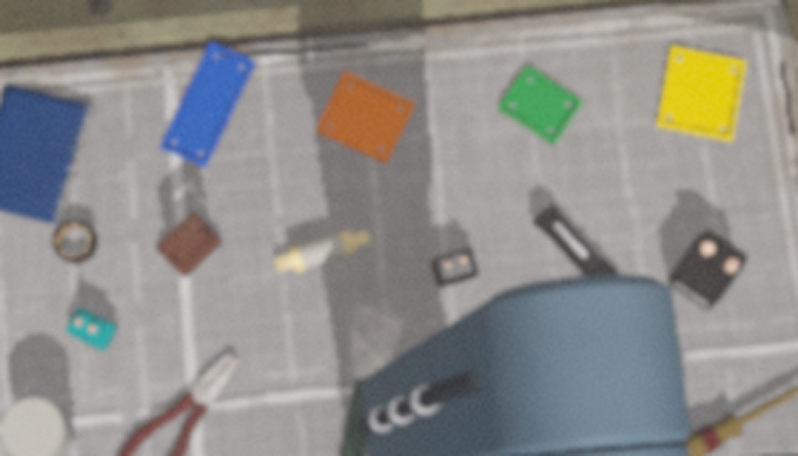

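View pics/scene0.png

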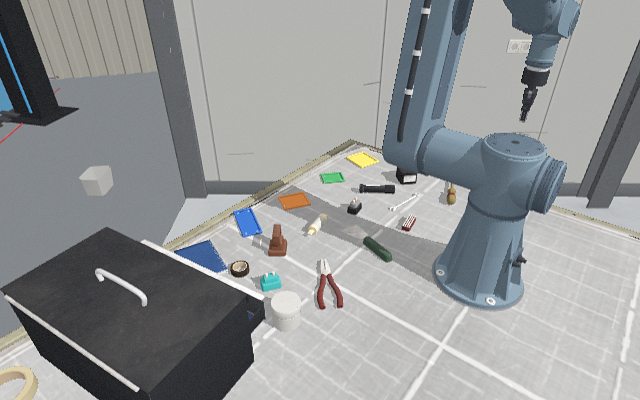

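Top picture: the black connector half is at full-image (338,224) and the turquoise look-alike at (213,246). The black and grey one with two copper pins matches the description. The contactor is at (427,225), the fuse at (293,218), the plug at (246,217), the tape at (208,216) and the torch at (382,218). The dark blue mat at the left edge is a second blue thing. The blue tray is the long one at (253,166).

```bash
cat >> h.py <<'E'
def rect(p,mask,z):
    n,lab,st,_=cv2.connectedComponentsWithStats(mask.astype(np.uint8))
    if n<2: return None
    k=1+np.argmax(st[1:,4]); c,_=cv2.findContours((lab==k).astype(np.uint8),cv2.RETR_EXTERNAL,cv2.CHAIN_APPROX_NONE)
    q=np.array([ray(p,a,z)[:2]*1000 for a in c[0][:,0]],np.float32)
    (x,y),(a,b),t=cv2.minAreaRect(q)
    if a<b: a,b,t=b,a,t+90
    return round(x,1),round(y,1),"long",round(a),"short",round(b),"long axis deg",round((t+90)%180-90,1)
def hsvmask(p,h0,h1,s0,v0=40,box=None):
    H=cv2.cvtColor(p["img"],cv2.COLOR_RGB2HSV); m=(H[...,0]>=h0)&(H[...,0]<=h1)&(H[...,1]>=s0)&(H[...,2]>=v0)
    if box is not None:
        k=np.zeros_like(m); k[box[1]:box[3],box[0]:box[2]]=1; m&=k
    return m
E
python3 - <<'E'
from h import *
p=ctrl.camera("top")
print("Y",rect(p,hsvmask(p,22,35,120,box=(405,140,450,190)),.008))
print("B",rect(p,hsvmask(p,95,125,120,box=(230,140,275,192)),.008))
print("O",rect(p,hsvmask(p,5,20,120,box=(285,150,335,192)),.008))
print("G",rect(p,hsvmask(p,45,85,100,box=(350,148,390,185)),.008))
print("F",rect(p,hsvmask(p,12,40,40,box=(270,205,315,230)),.015))
w_=ctrl.camera("wrist"); R=ctrl.sense()["eef_rot"]; t=ctrl.sense()["tcp_pos"]
print((R.T@w_["pose"][:3,:3]).round(3),R.T@(w_["pose"][:3,3]-t),w_["camera_matrix"][0])
E
```

```text
Y (643.7, -287.7, 'long', 100, 'short', 89, 'long axis deg', -11.1)
B (623.5, 286.8, 'long', 140, 'short', 57, 'long axis deg', -21.3)
O (609.0, 103.9, 'long', 90, 'short', 78, 'long axis deg', 65.7)
G (627.3, -99.2, 'long', 74, 'short', 59, 'long axis deg', 56.9)
F (464.1, 115.1, 'long', 33, 'short', 29, 'long axis deg', -50.0)
[[-0.    -0.946 -0.323]
 [ 1.    -0.     0.   ]
 [-0.    -0.323  0.946]] [0.08242048 0.00029183 0.0309516 ] [275.93633991   0.         318.02436206]
```

```bash
python3 -m inch '[[16,-9,4,0,0,0],[32,-17,8,0,0,0],[36,-19,9,0,0,0],[38,-20,9,0,0,0],[38,-20,9,0,0,0],[38,-20,9,0,0,0],[38,-20,9,0,0,0],[36,-19,9,0,0,0],[32,-17,8,0,0,0],[20,-11,6,0,0,0]]' 1 40
python3 - <<'E'
from h import *
p=ctrl.camera("wrist"); cv2.imwrite("pics/w1.png",p["img"][:,:,::-1])
for r in ctrl.landmark_of("contactor",p)[:2]: X=w(p,r["xyz"]); print(r["p"],X.round(4),px(p,X).round())
s=ctrl.sense(); R=s["eef_rot"]; print(s["tcp_pos"],R.round(3).tolist(),s["time_s"])
E
```

```text
time_s: 2.03
tcp_pos: [0.4262, -0.2897, 0.326]
eef_rot: [[0.953, 0.304, 0.0], [0.304, -0.953, 0.001], [0.001, -0.001, -1.0]]
wrist_force: [-0.3, -0.1, 0.6]
width: 0.0857
grasp_force: 0.0
0.79 [ 0.4316 -0.2843 -0.0051] [315. 177.]
[ 0.42607668 -0.28950779  0.32539058] [[0.952, 0.306, -0.001], [0.306, -0.952, 0.002], [-0.0, -0.002, -1.0]] 2.1333
```

View pics/w1.png

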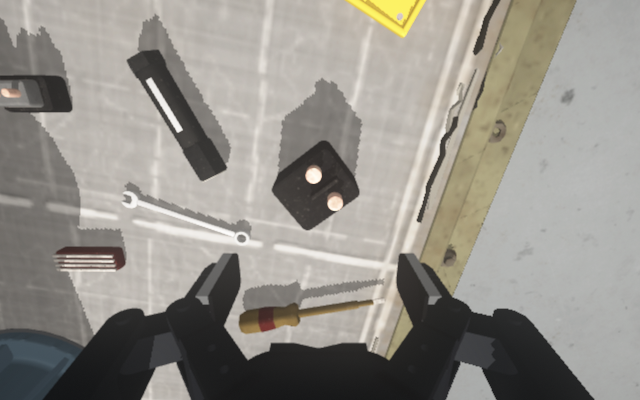

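Wrist picture: the contactor is clear at (315,185), with studs at (314,175) and (335,202). The torch at (180,115) and the wrench are well clear. Next I fit its yaw by silhouette.

```bash
cat >> h.py <<'E'
from scipy.optimize import minimize
def box(sx,sy,z0,z1): return np.array([[a*sx/2,b*sy/2,c] for a in(-1,1) for b in(-1,1) for c in(z0,z1)])
MODEL={"contactor":[box(.070,.060,0,.05)],"service_plug":[box(.05,.062,0,.038),box(.02,.056,.038,.07)],
 "connector_half":[box(.034,.05,0,.022),box(.024,.036,.022,.036)],"fuse_link":[box(.03,.072,.003,.026),box(.016,.11,.012,.018)],
 "yellow_tray":[box(.1,.09,0,.008)],"blue_tray":[box(.06,.14,0,.008)],"orange_tray":[box(.08,.092,0,.008)],"green_tray":[box(.064,.08,0,.008)]}
def sil(p,parts,v,z=0):
    m=np.zeros(p["img"].shape[:2],np.uint8); c,s=np.cos(v[2]),np.sin(v[2])
    for b in parts:
        q=[px(p,[v[0]+c*a[0]-s*a[1],v[1]+s*a[0]+c*a[1],a[2]+z]) for a in b]
        cv2.fillConvexPoly(m,cv2.convexHull((np.array(q)*16).round().astype(np.int32)),1,shift=4)
    return m>0
def fit(p,name,mask,x,y,z=0):
    "best (x,y,yaw,iou) over yaw starts"
    def f(u): 
        a=sil(p,MODEL[name],(u[0]/1000,u[1]/1000,u[2]/50),z); return -(a&mask).sum()/((a|mask).sum()+1)
    res=[]
    for d in range(0,180,15):
        r=minimize(f,[x*1000,y*1000,np.radians(d)*50],method="Nelder-Mead",options=dict(initial_simplex=np.array([x*1000,y*1000,np.radians(d)*50])+np.array([[0,0,0],[8,0,0],[0,8,0],[0,0,8]]),maxiter=90))
        res.append((-r.fun,*np.round(r.x[:2],1),round(np.degrees(r.x[2]/50)%180,1)))
    res.sort(reverse=True); return res[:4]
def near(p,mask,X,r):
    "component pieces within r px of the projection of X"
    k=np.zeros(mask.shape,np.uint8); cv2.circle(k,tuple(int(i) for i in px(p,X)),r,1,-1); return mask&(k>0)
def report():
    s=ctrl.sense(); R=s["eef_rot"]; print("tcp",(s["tcp_pos"]*1000).round(1),"yaw",np.degrees(np.arctan2(R[1,0],R[0,0])).round(2),"Rz",R[:,2].round(3),"w",round(s["width"],4),"t",s["time_s"]); return s
def go(x,y,yaw):
    "tool-frame shift (mm) to plan target and turn about tool z (deg) to world yaw (mod 180)"
    s=report(); R=s["eef_rot"]; d=R.T@np.array([x/1000-s["tcp_pos"][0],y/1000-s["tcp_pos"][1],0])*1000
    t=-((yaw-np.degrees(np.arctan2(R[1,0],R[0,0]))+90)%180-90); print("shift",d.round(1),"turn z",t.round(2),"q6",s["qpos"][5].round(2))
E
python3 - <<'E'
from h import *
p=ctrl.camera("wrist"); g=p["img"].max(2)
m=near(p,(g<62),[.432,-.285,.03],62); n,l,st,_=cv2.connectedComponentsWithStats(m.astype(np.uint8))
k=1+np.argmax(st[1:,4]); m=cv2.morphologyEx((l==k).astype(np.uint8),cv2.MORPH_CLOSE,np.ones((21,21)))>0
for r in fit(p,"contactor",m,.432,-.285): print(r)
for uv in((314,175),(335,202)): print(ray(p,uv,.063))
go(432,-285,0)
E
```

```text
(np.float64(0.45819144911085885), np.float64(435.7), np.float64(-283.5), np.float64(152.3))
(np.float64(0.45808893093661307), np.float64(440.0), np.float64(-286.7), np.float64(62.5))
(np.float64(0.45803996194100854), np.float64(436.8), np.float64(-288.4), np.float64(49.7))
(np.float64(0.45782674772036475), np.float64(437.2), np.float64(-287.2), np.float64(50.7))
[ 0.4489674  -0.27822733  0.063     ]
[ 0.43120425 -0.30343752  0.063     ]
tcp [ 425.3 -291.1  326. ] yaw 17.78 Rz [-0.001  0.001 -1.   ] w 0.0853 t 2.1833
shift [ 8.2 -3.7 -0. ] turn z 17.78 q6 0.43
```

```bash
python3 - <<'E'
from h import *
p=ctrl.camera("wrist"); g=p["img"].max(2)
print(g[150:240:10,265:370:7])
for T in (45,50,55):
    m=near(p,(g<T),[.432,-.285,.03],70); n,l,st,_=cv2.connectedComponentsWithStats(m.astype(np.uint8))
    k=1+np.argmax(st[1:,4]); m=cv2.morphologyEx((l==k).astype(np.uint8),cv2.MORPH_CLOSE,np.ones((15,15)))>0
    print(T,m.sum(),fit(p,"contactor",m,.432,-.285)[:2])
E
```

```text
[[190 198 129 131 126 126  48  48  55  54  87 154 136 130 190]
 [196 188 128 128  57  50  53  53  51  58  54  87 129 180 190]
 [200 198  93  51  59  62 252 253  56  52  60  59  61 190 188]
 [191 192  60  66  65  62 138 254  52  48  76  55  70 182 199]
 [197  69  69  64  64  62  61  52  71  58  90  63  66  67 194]
 [191 191 134  69  68  69  67  64  62 252 247 102 134 192 197]
 [191 187 189 184  70  69  67  66  66  64 139 192 191 197 191]
 [214 203 200 193 196  71  69  68 148 195 184 187 186 190 195]
 [188 191 188 189 193 196 210 215 210 212 192 189 191 191 195]]Traceback (most recent call last):
  File "<stdin>", line 6, in <module>
    return _wrapfunc(a, 'argmax', axis=axis, out=out, **kwds)
    return bound(*args, **kwds)
ValueError: attempt to get argmax of an empty sequence
```

Threshold should be ~95.

```bash
cat >> h.py <<'E'
def blob(m,k=15):
    n,l,st,_=cv2.connectedComponentsWithStats(m.astype(np.uint8)); i=1+np.argmax(st[1:,4])
    return cv2.morphologyEx((l==i).astype(np.uint8),cv2.MORPH_CLOSE,np.ones((k,k)))>0
E
python3 - <<'E'
from h import *
p=ctrl.camera("wrist"); g=p["img"].max(2)
m=blob(near(p,g<100,[.432,-.285,.03],65)); print(m.sum(),*fit(p,"contactor",m,.432,-.285),sep="\n")
m=hsvmask(p,22,35,150); print(m.sum())
E
```

```text
4650
(np.float64(0.8828555154737042), np.float64(434.5), np.float64(-284.4), np.float64(145.3))
(np.float64(0.8825204023533877), np.float64(433.0), np.float64(-286.3), np.float64(146.7))
(np.float64(0.8815264856654642), np.float64(434.2), np.float64(-285.8), np.float64(148.4))
(np.float64(0.88101553618795), np.float64(433.6), np.float64(-284.8), np.float64(145.6))
1138
```

```bash
python3 - <<'E'
from h import *
p=ctrl.camera("wrist"); g=p["img"].max(2); im=p["img"][:,:,::-1].copy()
m=blob(near(p,g<100,[.432,-.285,.03],65))
out=[]
for yaw in (146,56):
    a=im.copy()
    def f(u): s_=sil(p,MODEL["contactor"],(u[0]/1000,u[1]/1000,np.radians(yaw))); return -(s_&m).sum()/(s_|m).sum()
    r=minimize(f,[433,-285],method="Nelder-Mead",options=dict(initial_simplex=[[433,-285],[440,-285],[433,-278]])); print(yaw,r.x,r.fun)
    s_=sil(p,MODEL["contactor"],(r.x[0]/1000,r.x[1]/1000,np.radians(yaw)))
    cv2.drawContours(a,cv2.findContours(s_.astype(np.uint8),0,1)[0],-1,(0,255,0),1)
    cv2.drawContours(a,cv2.findContours(m.astype(np.uint8),0,1)[0],-1,(0,0,255),1)
    out.append(cv2.resize(a[130:240,260:375],None,fx=3.4,fy=3.4,interpolation=cv2.INTER_NEAREST))
cv2.imwrite("pics/fit1.png",np.hstack(out))
E
```

```text
146 [ 435.47234505 -286.09048808] -0.880007594456047
56 [ 429.2525177 -289.7170639] -0.7823815528733562
```

View pics/fit1.png

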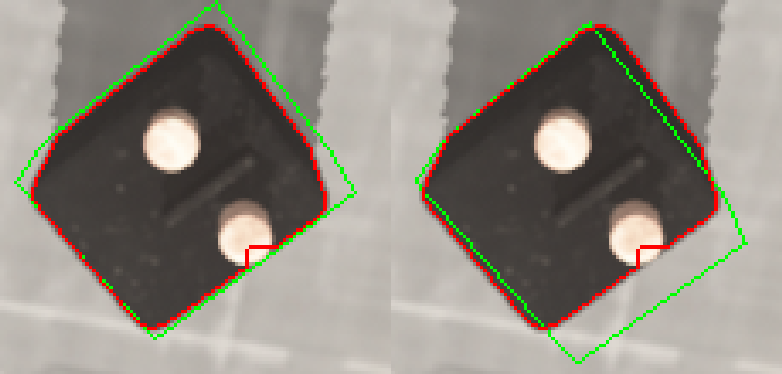

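The left overlay (yaw 146°, long side along x) fits. The corners are only rounded.

```bash
python3 -m inch '[[5,-1.5,0,0,0,0],[4.5,-1.3,5,0,0,4],[0,0,8,0,0,6],[0,0,8,0,0,6],[0,0,8,0,0,6],[0,0,8,0,0,6],[0,0,8,0,0,6],[0,0,8,0,0,6],[0,0,8,0,0,6],[0,0,5,0,0,6]]' 1 40
python3 - <<'E'
from h import *
go(433.5,-285.5,146)
p=ctrl.camera("wrist")
for r in ctrl.landmark_of("contactor",p)[:2]: print(r["p"],w(p,r["xyz"]).round(4))
E
```

```text
time_s: 3.17
tcp_pos: [0.4322, -0.2878, 0.26]
eef_rot: [[0.821, -0.571, -0.0], [-0.571, -0.821, 0.0], [-0.0, -0.0, -1.0]]
wrist_force: [-0.1, 0.6, 0.7]
width: 0.0852
grasp_force: 0.0
tcp [ 432.2 -287.8  260. ] yaw -34.84 Rz [-0.  0. -1.] w 0.0852 t 3.1667
shift [-0.2 -2.6  0. ] turn z -0.84 q6 1.36
0.81 [ 0.4339 -0.2835 -0.0025]
```

```bash
python3 -m inch '[[0,-1.5,6,0,0,0],[0,-1.2,14,0,0,0],[0,0,17,0,0,0],[0,0,17,0,0,0],[0,0,13,0,0,0],[0,0,7,0,0,0],[0,0,2,0,0,0],[0,0,0,0,0,0],[0,0,0,0,0,0],[0,0,0,0,0,0]]'
python3 -m inch '[[0,0,0,0,0,0],[0,0,0,0,0,0],[0,0,0,0,0,0],[0,0,0,0,0,0],[0,0,0,0,0,0],[0,0,0,0,0,0],[0,0,0,0,0,0],[0,0,0,0,0,0],[0,0,0,0,0,0],[0,0,0,0,0,0]]' 0 60
```

```text
time_s: 4.1
tcp_pos: [0.4346, -0.2852, 0.1855]
eef_rot: [[0.825, -0.565, 0.001], [-0.565, -0.825, -0.001], [0.002, 0.0, -1.0]]
wrist_force: [0.7, 1.1, 0.8]
width: 0.0858
grasp_force: 0.0
time_s: 4.93
tcp_pos: [0.4345, -0.2854, 0.1858]
eef_rot: [[0.825, -0.565, 0.001], [-0.565, -0.825, -0.002], [0.002, 0.001, -1.0]]
wrist_force: [-3.2, 1.0, 8.7]
width: 0.0564
grasp_force: 64.9
```

```bash
python3 -m inch '[[0,0,-4,0,0,0],[0,0,-8,0,0,0],[0,0,-10,0,0,0],[0,0,-12,0,0,-2],[0,0,-12,0,0,-4],[0,0,-10,0,0,-5],[0,0,-4,0,0,-5],[0,0,0,0,0,-5],[0,0,0,0,0,-2.4],[0,0,0,0,0,0]]'
python3 - <<'E'
from h import *
go(642.5,-287.5,-11.1)
p=ctrl.camera("wrist"); cv2.imwrite("pics/w2.png",p["img"][:,:,::-1])
print(rect(p,hsvmask(p,22,35,150),.008)); 
E
```

```text
time_s: 5.77
tcp_pos: [0.4342, -0.2846, 0.2451]
eef_rot: [[0.982, -0.19, 0.0], [-0.19, -0.982, -0.0], [0.0, -0.0, -1.0]]
wrist_force: [-0.1, -0.2, -5.4]
width: 0.0569
grasp_force: 66.1
tcp [ 434.2 -284.6  245.1] yaw -10.93 Rz [ 0. -0. -1.] w 0.0569 t 5.7667
shift [205.1 -36.6   0. ] turn z 0.17 q6 0.95
None
```

View pics/w2.png

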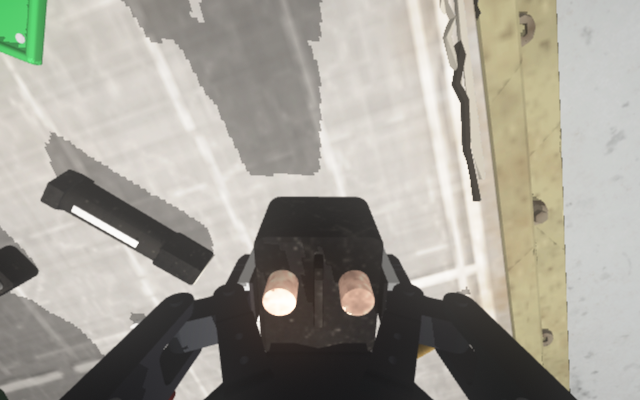

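```bash
python3 -m inch '[[8,-1.6,0,0,0,0],[18,-3,0,0,0,0],[25,-4.5,0,0,0,0],[28,-5,0,0,0,0],[30,-5.5,0,0,0,0],[30,-5,0,0,0,0],[27,-5,0,0,0,0],[20,-4,0,0,0,0],[13,-2,0,0,0,0],[6,-1,0,0,0,0]]'
python3 - <<'E'
from h import *
go(642.5,-287.5,-11.1)
p=ctrl.camera("wrist"); cv2.imwrite("pics/w3.png",p["img"][:,:,::-1]); print(p["pose"][:3,3])
m=hsvmask(p,20,35,150,box=(150,0,500,300)); print(m.sum(),rect(p,m,.008))
q=ctrl.camera("top"); print("Y",rect(q,hsvmask(q,22,35,120,box=(405,140,450,190)),.008))
E
```

```text
time_s: 6.65
tcp_pos: [0.6445, -0.2874, 0.244]
eef_rot: [[0.982, -0.191, 0.001], [-0.191, -0.982, 0.0], [0.001, -0.0, -1.0]]
wrist_force: [-0.1, 0.2, -5.5]
width: 0.0567
grasp_force: 66.1
tcp [ 644.5 -287.4  244. ] yaw -11.02 Rz [ 0.001  0.    -1.   ] w 0.0567 t 6.65
shift [-1.9  0.5 -0. ] turn z 0.08 q6 1.18
[ 0.72554205 -0.30380847  0.21305587]
2532 (667.2, -292.8, 'long', 89, 'short', 51, 'long axis deg', 77.9)
Y None
```

View pics/w3.png

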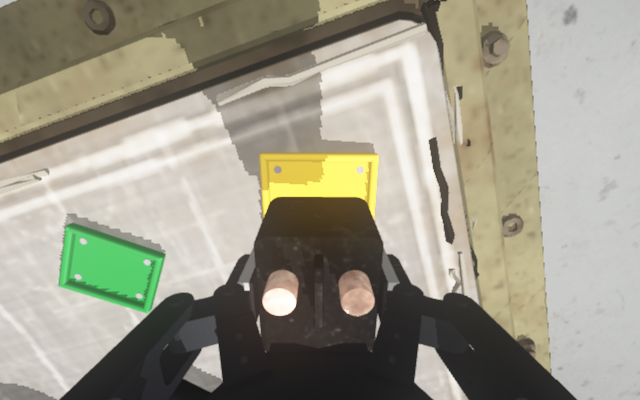

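The yellow tray is in view at (318,180), aligned with the held contactor. Its far edge gives centre (643,-288), in agreement with the top view.

```bash
python3 -m inch '[[-0.5,0,4,0,0,0],[-0.5,0,8,0,0,0.5],[0,0,10,0,0,0.4],[0,0,10,0,0,0],[0,0,8,0,0,0],[0,0,6,0,0,0],[0,0,4,0,0,0],[0,0,2,0,0,0],[0,0,1.5,0,0,0],[0,0,1,0,0,0]]'
python3 -m inch '[[0,0,0.5,0,0,0],[0,0,0.5,0,0,0],[0,0,0,0,0,0],[0,0,0,0,0,0],[0,0,0,0,0,0],[0,0,0,0,0,0],[0,0,0,0,0,0],[0,0,0,0,0,0],[0,0,0,0,0,0],[0,0,0,0,0,0]]'
```

```text
time_s: 7.58
tcp_pos: [0.6417, -0.2879, 0.1902]
eef_rot: [[0.978, -0.207, 0.0], [-0.207, -0.978, -0.0], [0.001, 0.0, -1.0]]
wrist_force: [-0.3, -0.6, -4.0]
width: 0.0567
grasp_force: 66.0
time_s: 8.42
tcp_pos: [0.6415, -0.2878, 0.189]
eef_rot: [[0.978, -0.207, 0.0], [-0.207, -0.978, -0.0], [0.0, 0.0, -1.0]]
wrist_force: [0.0, 2.2, -4.9]
width: 0.057
grasp_force: 66.0
```

```bash
python3 -m inch '[[0,0,0.5,0,0,0],[0,0,0.5,0,0,0],[0,0,0.5,0,0,0],[0,0,0.3,0,0,0],[0,0,0,0,0,0],[0,0,0,0,0,0],[0,0,0,0,0,0],[0,0,0,0,0,0],[0,0,0,0,0,0],[0,0,0,0,0,0]]'
```

```text
time_s: 9.25
tcp_pos: [0.6415, -0.2878, 0.1889]
eef_rot: [[0.978, -0.206, -0.0], [-0.206, -0.978, -0.0], [-0.0, 0.0, -1.0]]
wrist_force: [-6.4, 3.1, 6.9]
width: 0.0566
grasp_force: 67.5
```

Contact on the floor (force now upward). Release and rise, then look.

```bash
python3 -m inch '[[0,0,0,0,0,0],[0,0,0,0,0,0],[0,0,0,0,0,0],[0,0,0,0,0,0],[0,0,0,0,0,0],[0,0,0,0,0,0],[0,0,-3,0,0,0],[0,0,-8,0,0,0],[0,0,-14,0,0,0],[0,0,-20,0,0,0]]' 1
python3 -m inch '[[0,0,-22,0,0,0],[-15,0,-22,0,0,0],[-25,0,-20,0,0,0],[-30,0,-15,0,0,0],[-25,0,-5,0,0,0],[-15,0,0,0,0,0],[-5,0,0,0,0,0],[0,0,0,0,0,0],[0,0,0,0,0,0],[0,0,0,0,0,0]]'
python3 - <<'E'
from h import *
go(430,2,0)
p=ctrl.camera("wrist"); cv2.imwrite("pics/w4.png",p["img"][:,:,::-1])
print(rect(p,hsvmask(p,20,35,150),.008))
for l in("contactor","yellow_tray","green_tray"):
  for r in ctrl.landmark_of(l,p)[:1]: print(l,r["p"],w(p,r["xyz"]).round(4))
E
```

```text
time_s: 10.08
tcp_pos: [0.6409, -0.2875, 0.232]
eef_rot: [[0.978, -0.207, -0.002], [-0.207, -0.978, 0.002], [-0.002, -0.001, -1.0]]
wrist_force: [-0.0, -0.3, 0.3]
width: 0.0858
grasp_force: 0.0
time_s: 10.92
tcp_pos: [0.5298, -0.2644, 0.3166]
eef_rot: [[0.978, -0.206, 0.001], [-0.206, -0.978, -0.001], [0.001, 0.0, -1.0]]
wrist_force: [-0.6, -0.2, 0.8]
width: 0.0854
grasp_force: 0.0
tcp [ 529.8 -264.4  316.6] yaw -11.92 Rz [ 0.001 -0.001 -1.   ] w 0.0854 t 10.9167
shift [-1.526e+02 -2.400e+02 -2.000e-01] turn z -11.92 q6 1.12
(642.8, -287.8, 'long', 98, 'short', 88, 'long axis deg', -11.3)
contactor 0.73 [ 0.6415 -0.2886  0.0016]
green_tray 0.73 [ 6.274e-01 -9.710e-02 -5.000e-04]
```

View pics/w4.png

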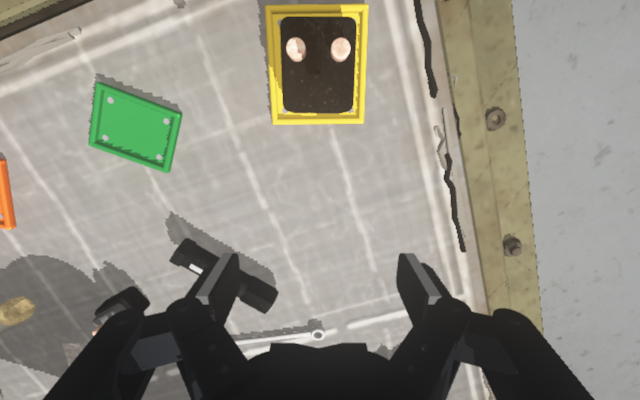

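The contactor sits inside the yellow tray at (317,65). Next, the connector half.

```bash
python3 -m inch '[[-8,-12,0,0,0,-1],[-16,-25,0,0,0,0],[-19,-30,0,0,0,0],[-20,-32,0,0,0,0],[-20,-32,0,0,0,0],[-20,-32,0,0,0,0],[-20,-31,0,0,0,0],[-16,-25,0,0,0,0],[-10,-16,0,0,0,0],[-3,-5,0,0,0,0]]'
python3 - <<'E'
from h import *
go(430,2,0)
p=ctrl.camera("wrist"); cv2.imwrite("pics/w5.png",p["img"][:,:,::-1])
print("G",rect(p,hsvmask(p,45,85,120),.008)); print("O",rect(p,hsvmask(p,5,16,170),.008))
for l in("connector_half","fuse_link","green_tray"):
  for r in ctrl.landmark_of(l,p)[:2]: X=w(p,r["xyz"]); print(l,r["p"],X.round(4),px(p,X).round())
E
```

```text
time_s: 11.95
tcp_pos: [0.4243, 0.0029, 0.3159]
eef_rot: [[0.982, -0.187, -0.001], [-0.187, -0.982, 0.001], [-0.001, -0.001, -1.0]]
wrist_force: [-0.8, -0.0, -0.8]
width: 0.0856
grasp_force: 0.0
tcp [424.3   2.9 315.9] yaw -10.76 Rz [-0.001  0.001 -1.   ] w 0.0856 t 11.95
shift [ 5.8 -0.2 -0. ] turn z -10.76 q6 1.48
G None
O (596.1, 107.8, 'long', 93, 'short', 55, 'long axis deg', 67.5)
connector_half 0.95 [0.3514 0.4056 0.0009] [ 10. 300.]
connector_half 0.65 [ 0.4314 -0.0011  0.0005] [320. 179.]
fuse_link 0.57 [ 4.488e-01  1.472e-01 -3.000e-04] [182. 188.]
fuse_link 0.31 [ 0.4309 -0.0015 -0.0014] [320. 179.]
```

View pics/w5.png

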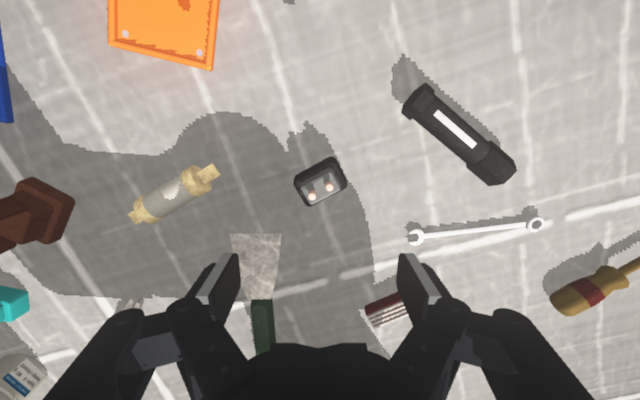

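Candidates: black and grey connector half at (320,182), turquoise look-alike at (10,300). The first one matches the description.

```bash
python3 - <<'E'
from h import *
p=ctrl.camera("wrist"); g=p["img"].max(2); X=[.431,-.001,.015]
m=blob(near(p,g<85,X,38),17); r=fit(p,"connector_half",m,.431,-.001); print(m.sum(),*r[:3],sep="\n")
a=p["img"][:,:,::-1].copy(); b=r[0]
cv2.drawContours(a,cv2.findContours(sil(p,MODEL["connector_half"],(b[1]/1000,b[2]/1000,np.radians(b[3]))).astype(np.uint8),0,1)[0],-1,(0,255,0),1)
cv2.drawContours(a,cv2.findContours(m.astype(np.uint8),0,1)[0],-1,(0,0,255),1)
cv2.imwrite("pics/fit2.png",cv2.resize(a[140:225,270:370],None,fx=6,fy=6,interpolation=cv2.INTER_NEAREST))
go(b[1],b[2],b[3])
E
```

```text
926
(np.float64(0.4795442775763853), np.float64(433.2), np.float64(-2.1), np.float64(15.7))
(np.float64(0.4795442775763853), np.float64(431.1), np.float64(-1.9), np.float64(17.2))
(np.float64(0.47929606625258797), np.float64(432.3), np.float64(-1.9), np.float64(15.7))
tcp [ 4.261e+02 -4.000e-01  3.164e+02] yaw -10.96 Rz [ 0.001 -0.    -1.   ] w 0.0858 t 12.2
shift [7.3 0.3 0. ] turn z -26.66 q6 1.48
```

View pics/fit2.png

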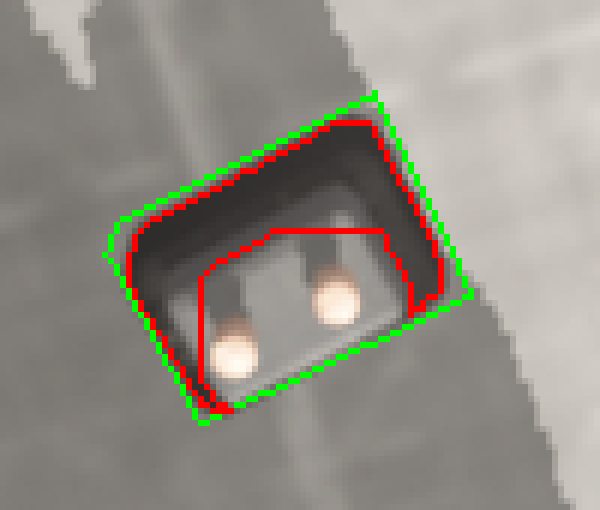

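Fit is good: (432,-2), yaw 16°. This is the black and grey half with copper pins.

```bash
python3 -m inch '[[3.5,0,0,0,0,-3],[3.5,0,0,0,0,-6.5],[0,0,3,0,0,-7],[0,0,6,0,0,-7],[0,0,8,0,0,-7],[0,0,8,0,0,-7],[0,0,8,0,0,-7],[0,0,8,0,0,-7],[0,0,8,0,0,-7],[0,0,8,0,0,-7]]' 1 40
python3 -m inch '[[0,0,5,0,0,-7],[0,0,3,0,0,-7],[0,0,1,0,0,-7],[0,0,0,0,0,-7],[0,0,0,0,0,-7],[0,0,0,0,0,-7],[0,0,0,0,0,-5],[0,0,0,0,0,-3],[0,0,0,0,0,0],[0,0,0,0,0,0]]'
python3 - <<'E'
from h import *
go(432,-2,105.7)
p=ctrl.camera("wrist")
for r in ctrl.landmark_of("connector_half",p)[:2]: X=w(p,r["xyz"]); print(r["p"],X.round(4),px(p,X).round())
g=p["img"].max(2); m=blob(near(p,g<85,[.432,-.002,.015],75),35); print(m.sum(),*fit(p,"connector_half",m,.432,-.002)[:3],sep="\n")
E
```

```text
time_s: 13.03
tcp_pos: [0.4329, -0.002, 0.2588]
eef_rot: [[0.576, 0.817, 0.0], [0.817, -0.576, -0.0], [-0.0, 0.0, -1.0]]
wrist_force: [1.0, 0.2, 0.2]
width: 0.0851
grasp_force: 0.0
time_s: 13.87
tcp_pos: [0.4328, -0.0016, 0.2501]
eef_rot: [[-0.249, 0.969, -0.0], [0.969, 0.249, -0.0], [-0.0, -0.0, -1.0]]
wrist_force: [-0.2, -0.4, 0.6]
width: 0.0855
grasp_force: 0.0
tcp [432.8  -1.6 250.1] yaw 104.39 Rz [-0. -0. -1.] w 0.0855 t 13.8667
shift [-0.2 -0.8  0. ] turn z -1.31 q6 -0.53
0.75 [ 0.431  -0.0027 -0.0036] [317. 207.]
2499
(np.float64(0.8129472999349382), np.float64(431.2), np.float64(-0.3), np.float64(12.8))
(np.float64(0.811038961038961), np.float64(430.3), np.float64(0.4), np.float64(12.8))
(np.float64(0.8105741161206617), np.float64(430.1), np.float64(1.4), np.float64(12.9))
```

```bash
python3 -m inch '[[0,-0.8,6,0,0,0],[0,0,14,0,0,0],[0,0,17,0,0,0],[0,0,16,0,0,0],[0,0,11,0,0,0],[0,0,6,0,0,0],[0,0,3,0,0,0],[0,0,1,0,0,0],[0,0,0,0,0,0],[0,0,0,0,0,0]]'
python3 -m inch '[[0,0,0,0,0,0],[0,0,0,0,0,0],[0,0,0,0,0,0],[0,0,0,0,0,0],[0,0,0,0,0,0],[0,0,0,0,0,0],[0,0,0,0,0,0],[0,0,0,0,0,0],[0,0,0,0,0,0],[0,0,0,0,0,0]]' 0 40
```

```text
time_s: 14.8
tcp_pos: [0.4319, -0.001, 0.1768]
eef_rot: [[-0.252, 0.968, 0.001], [0.968, 0.252, -0.0], [-0.001, 0.001, -1.0]]
wrist_force: [0.9, 0.0, 0.7]
width: 0.0857
grasp_force: 0.0
time_s: 15.63
tcp_pos: [0.4317, -0.0009, 0.1767]
eef_rot: [[-0.252, 0.968, 0.0], [0.968, 0.252, -0.0], [-0.0, 0.0, -1.0]]
wrist_force: [-1.4, 0.1, 6.0]
width: 0.0335
grasp_force: 39.1
```

```bash
python3 -m inch '[[0,0,-4,0,0,0],[0,0,-8,0,0,2],[0,0,-12,0,0,5],[0,0,-13,0,0,6],[0,0,-12,0,0,6],[0,0,-8,0,0,7],[0,0,-3,0,0,7],[0,0,0,0,0,7],[0,0,0,0,0,6],[0,0,0,0,0,1.5]]'
python3 - <<'E'
from h import *
go(627,-98.5,57)
E
```

```text
time_s: 16.47
tcp_pos: [0.4314, -0.0008, 0.2365]
eef_rot: [[0.548, 0.836, 0.0], [0.836, -0.548, -0.0], [0.0, 0.0, -1.0]]
wrist_force: [0.3, -0.1, -0.9]
width: 0.0337
grasp_force: 39.3
tcp [431.4  -0.8 236.5] yaw 56.76 Rz [ 0. -0. -1.] w 0.0337 t 16.4667
shift [2.550e+01 2.171e+02 1.000e-01] turn z -0.24 q6 0.3
```

```bash
python3 -m inch '[[1,9,0,0,0,0],[2,18,0,0,0,0],[3,25,0,0,0,0],[3,29,0,0,0,0],[4,31,0,0,0,0],[4,31,0,0,0,0],[3,29,0,0,0,0],[3,23,0,0,0,0],[2,14,0,0,0,0],[0.5,8,0,0,0,0]]'
python3 - <<'E'
from h import *
go(627,-98.5,57)
p=ctrl.camera("wrist"); cv2.imwrite("pics/w6.png",p["img"][:,:,::-1])
print("G",rect(p,hsvmask(p,45,85,100),.008))
E
```

```text
time_s: 17.3
tcp_pos: [0.6294, -0.0988, 0.2361]
eef_rot: [[0.543, 0.84, 0.001], [0.84, -0.543, -0.0], [0.0, 0.001, -1.0]]
wrist_force: [-0.0, -0.6, -1.1]
width: 0.0331
grasp_force: 39.2
tcp [629.4 -98.8 236.1] yaw 57.11 Rz [ 0.001 -0.    -1.   ] w 0.0331 t 17.3
shift [-1.1 -2.2 -0. ] turn z 0.11 q6 0.23
G (632.0, -90.2, 'long', 63, 'short', 59, 'long axis deg', -33.0)
```

View pics/w6.png

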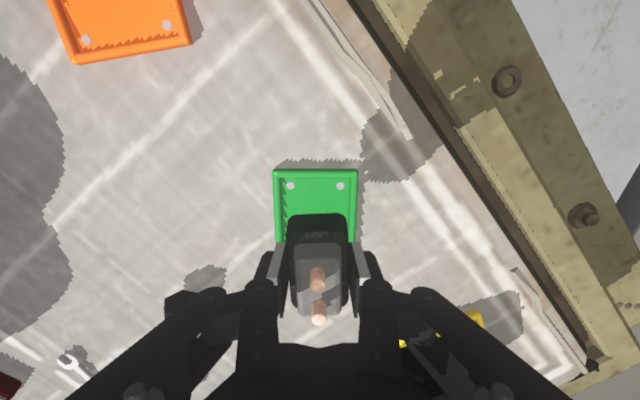

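```bash
python3 -m inch '[[-1.3,-2.2,4,0,0,0],[0,0,8,0,0,0],[0,0,10,0,0,0],[0,0,10,0,0,0],[0,0,9,0,0,0],[0,0,6,0,0,0],[0,0,4,0,0,0],[0,0,2.5,0,0,0],[0,0,1.5,0,0,0],[0,0,0.5,0,0,0]]'
python3 -m inch '[[0,0,0.4,0,0,0],[0,0,0.4,0,0,0],[0,0,0.4,0,0,0],[0,0,0.3,0,0,0],[0,0,0,0,0,0],[0,0,0,0,0,0],[0,0,0,0,0,0],[0,0,0,0,0,0],[0,0,0,0,0,0],[0,0,0,0,0,0]]'
```

```text
time_s: 18.18
tcp_pos: [0.6251, -0.0973, 0.1807]
eef_rot: [[0.543, 0.839, 0.0], [0.839, -0.543, -0.0], [0.0, 0.0, -1.0]]
wrist_force: [-0.6, 0.2, -0.0]
width: 0.0334
grasp_force: 39.2
time_s: 19.02
tcp_pos: [0.6252, -0.0974, 0.1797]
eef_rot: [[0.543, 0.839, 0.001], [0.839, -0.543, -0.0], [0.0, 0.001, -1.0]]
wrist_force: [-1.8, 0.8, 5.4]
width: 0.0333
grasp_force: 39.7
```

Contact. Release, rise, and travel toward the plug/fuse area.

```bash
python3 -m inch '[[0,0,0,0,0,0],[0,0,0,0,0,0],[0,0,0,0,0,0],[0,0,0,0,0,0],[0,0,0,0,0,0],[0,0,0,0,0,0],[0,0,-3,0,0,0],[0,0,-8,0,0,0],[0,0,-14,0,0,0],[0,0,-20,0,0,0]]' 1
python3 -m inch '[[0,0,-22,0,0,0],[-5,-10,-22,0,0,0],[-10,-20,-20,0,0,0],[-12,-24,-18,0,0,0],[-12,-24,-8,0,0,0],[-8,-16,0,0,0,0],[-3,-6,0,0,0,0],[0,0,0,0,0,0],[0,0,0,0,0,0],[0,0,0,0,0,0]]'
python3 - <<'E'
from h import *
go(450,150,57)
p=ctrl.camera("wrist"); cv2.imwrite("pics/w7.png",p["img"][:,:,::-1])
print("G",rect(p,hsvmask(p,45,85,100),.008))
for l in("connector_half","green_tray","fuse_link"):
  for r in ctrl.landmark_of(l,p)[:1]: X=w(p,r["xyz"]); print(l,r["p"],X.round(4),px(p,X).round())
E
```

```text
time_s: 19.85
tcp_pos: [0.6244, -0.0971, 0.2242]
eef_rot: [[0.544, 0.839, -0.002], [0.839, -0.544, 0.001], [-0.001, -0.003, -1.0]]
wrist_force: [1.4, 0.1, -0.1]
width: 0.0855
grasp_force: 0.0
time_s: 20.68
tcp_pos: [0.5148, -0.0852, 0.3146]
eef_rot: [[0.544, 0.839, 0.001], [0.839, -0.544, -0.0], [0.0, 0.001, -1.0]]
wrist_force: [0.2, -0.2, -0.3]
width: 0.0852
grasp_force: 0.0
tcp [514.8 -85.2 314.6] yaw 57.07 Rz [ 0.001 -0.    -1.   ] w 0.0852 t 20.6833
shift [ 1.622e+02 -1.822e+02 -1.000e-01] turn z 0.07 q6 0.18
G (625.3, -98.5, 'long', 78, 'short', 64, 'long axis deg', 57.0)
connector_half 0.57 [ 6.263e-01 -1.008e-01  4.000e-04] [419. 141.]
fuse_link 0.63 [ 0.4503  0.1486 -0.0023] [114.  11.]
```

View pics/w7.png

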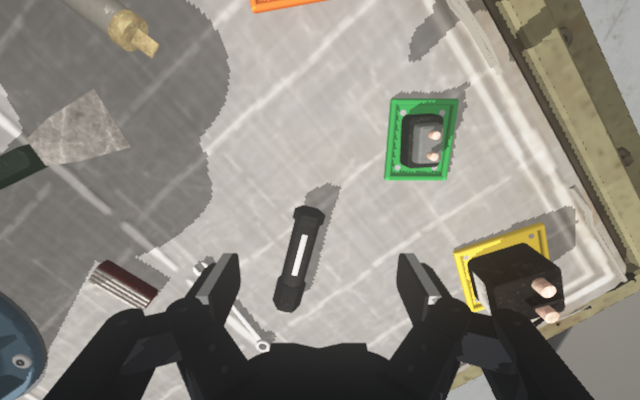

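The connector half is in the green tray at (424,140). On to the fuse.

```bash
python3 -m inch '[[6,-7,0,0,0,0],[13,-15,0,0,0,0],[18,-20,0,0,0,0],[21,-23,0,0,0,0],[23,-26,0,0,0,0],[24,-27,0,0,0,0],[22,-25,0,0,0,0],[17,-19,0,0,0,0],[12,-13,0,0,0,0],[6,-7,0,0,0,0]]'
python3 - <<'E'
from h import *
go(450,150,57)
p=ctrl.camera("wrist"); cv2.imwrite("pics/w8.png",p["img"][:,:,::-1])
for l in("fuse_link","service_plug"):
  for r in ctrl.landmark_of(l,p)[:2]: X=w(p,r["xyz"]); print(l,r["p"],X.round(4),px(p,X).round())
E
```

```text
time_s: 21.72
tcp_pos: [0.448, 0.1524, 0.3141]
eef_rot: [[0.541, 0.841, -0.001], [0.841, -0.541, 0.001], [0.0, -0.001, -1.0]]
wrist_force: [-0.1, 0.3, 0.4]
width: 0.0858
grasp_force: 0.0
tcp [448.  152.4 314.1] yaw 57.22 Rz [-0.001  0.001 -1.   ] w 0.0858 t 21.7167
shift [-0.9  2.9 -0. ] turn z 0.22 q6 0.65
fuse_link 0.63 [ 0.4478  0.1488 -0.0008] [320. 189.]
service_plug 0.64 [0.4551 0.3004 0.002 ] [237.  52.]
```

View pics/w8.png

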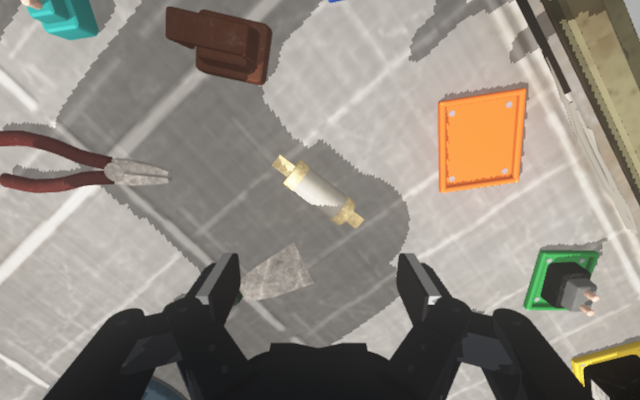

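Fuse at (320,190): tongue tips at about (278,159) and (359,222). The orange tray is at (482,140) and the plug at (225,45).

```bash
python3 - <<'E'
from h import *
p=ctrl.camera("wrist")
a,b=ray(p,(278,159.5),.015)*1000,ray(p,(359,222),.015)*1000
print(a,b,(a+b)/2,np.linalg.norm(a-b),np.degrees(np.arctan2(*(a-b)[1::-1])))
H=cv2.cvtColor(p["img"],cv2.COLOR_RGB2HSV)
m=blob(hsvmask(p,12,40,55,box=(265,145,370,235)),25); print(rect(p,m,.018),m.sum(), *fit(p,"fuse_link",m,.449,.149)[:2],sep="\n")
print("O",rect(p,hsvmask(p,5,16,150,150,box=(420,70,540,200)),.008))
m=blob(hsvmask(p,0,15,90,20,box=(150,0,285,95)),5); print(m.sum(),*fit(p,"service_plug",m,.455,.301)[:3],sep="\n")
g=go(449,149,57)
E
```

```text
[433.10601648 198.25694002  15.        ] [466.32309436  97.57660927  15.        ] [449.71455542 147.91677464  15.        ] 106.01841002349006 108.25907613975285
(461.1, 113.0, 'long', 31, 'short', 30, 'long axis deg', 22.0)
544
(np.float64(0.2128829536527887), np.float64(452.3), np.float64(90.9), np.float64(166.1))
(np.float64(0.21226415094339623), np.float64(450.5), np.float64(90.5), np.float64(162.9))
O (606.9, 105.6, 'long', 91, 'short', 81, 'long axis deg', 66.0)
5501
(np.float64(0.7840649942987458), np.float64(454.5), np.float64(300.9), np.float64(40.9))
(np.float64(0.7828376262985627), np.float64(453.1), np.float64(300.0), np.float64(39.7))
(np.float64(0.7827262379055208), np.float64(453.6), np.float64(300.7), np.float64(40.1))
tcp [449.3 149.7 314.2] yaw 57.1 Rz [ 0. -0. -1.] w 0.0854 t 21.9167
shift [-0.8  0.1  0. ] turn z 0.1 q6 0.64
```

```bash
python3 -m inch '[[-0.5,1,0,0,0,-3],[-0.3,0.5,4,0,0,-6.3],[0,0,8,0,0,-7],[0,0,10,0,0,-7],[0,0,10,0,0,-7],[0,0,10,0,0,-7],[0,0,10,0,0,-6],[0,0,8,0,0,-5],[0,0,4,0,0,-3],[0,0,0,0,0,0]]' 1 40
python3 - <<'E'
from h import *
go(449.5,148.5,108.3)
p=ctrl.camera("wrist"); cv2.imwrite("pics/w9.png",p["img"][:,:,::-1])
for r in ctrl.landmark_of("fuse_link",p)[:2]: X=w(p,r["xyz"]); print(r["p"],X.round(4),px(p,X).round())
# predicted tips and axis under the hypothesis
for d in(-55,0,55): print(px(p,[.4495+d/1000*np.cos(np.radians(108.3)),.1483+d/1000*np.sin(np.radians(108.3)),.015]).round())
E
```

```text
time_s: 22.75
tcp_pos: [0.4501, 0.1471, 0.2491]
eef_rot: [[-0.315, 0.949, -0.002], [0.949, 0.315, -0.0], [0.0, -0.002, -1.0]]
wrist_force: [-0.6, -0.0, -0.3]
width: 0.0855
grasp_force: 0.0
tcp [450.1 147.1 249.1] yaw 108.36 Rz [-0.002 -0.    -1.   ] w 0.0855 t 22.75
shift [ 1.5 -0.1  0. ] turn z 0.06 q6 -0.26
0.55 [0.4518 0.15   0.0011] [323. 206.]
[319. 273.]
[319. 214.]
[320. 144.]
```

View pics/w9.png

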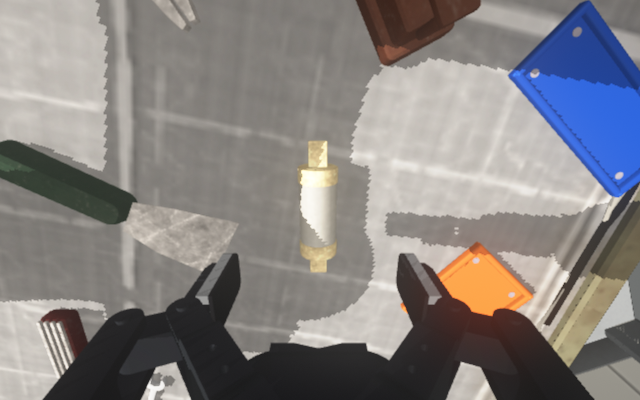

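The fuse is vertical in the picture, between (318,141) and (318,271), so it is aligned with the tool. Descend and grip.

```bash
python3 -m inch '[[0.5,0,6,0,0,0],[0.5,0,14,0,0,0],[0,0,17,0,0,0],[0,0,16,0,0,0],[0,0,11,0,0,0],[0,0,5,0,0,0],[0,0,3,0,0,0],[0,0,1,0,0,0],[0,0,0,0,0,0],[0,0,0,0,0,0]]'
python3 -m inch '[[0,0,0,0,0,0],[0,0,0,0,0,0],[0,0,0,0,0,0],[0,0,0,0,0,0],[0,0,0,0,0,0],[0,0,0,0,0,0],[0,0,0,0,0,0],[0,0,0,0,0,0],[0,0,0,0,0,0],[0,0,0,0,0,0]]' 0 40
python3 -m inch '[[0,0,-4,0,0,0],[0,0,-8,0,0,-2],[0,0,-14,0,0,-5],[0,0,-18,0,0,-6],[0,0,-18,0,0,-7],[0,0,-12,0,0,-7],[0,0,-6,0,0,-7],[0,0,0,0,0,-7],[0,0,0,0,0,-6],[0,0,0,0,0,-3.4]]'
python3 - <<'E'
from h import *
go(623,287,158.7)
E
```

```text
time_s: 23.68
tcp_pos: [0.4501, 0.1495, 0.1779]
eef_rot: [[-0.315, 0.949, 0.001], [0.949, 0.315, 0.0], [-0.0, 0.001, -1.0]]
wrist_force: [-0.4, -0.0, 1.4]
width: 0.0851
grasp_force: 0.0
time_s: 24.52
tcp_pos: [0.4498, 0.1495, 0.1775]
eef_rot: [[-0.315, 0.949, 0.0], [0.949, 0.315, 0.0], [-0.0, 0.0, -1.0]]
wrist_force: [-1.2, 0.3, 5.3]
width: 0.0277
grasp_force: 39.3
time_s: 25.35
tcp_pos: [0.4495, 0.1495, 0.2574]
eef_rot: [[-0.934, 0.357, 0.0], [0.357, 0.934, 0.0], [-0.0, 0.0, -1.0]]
wrist_force: [-0.2, 1.1, -1.3]
width: 0.0276
grasp_force: 39.6
tcp [449.5 149.5 257.4] yaw 159.09 Rz [ 0.  0. -1.] w 0.0276 t 25.35
shift [-113.   190.4    0. ] turn z 0.39 q6 -1.14
```

```bash
python3 -m inch '[[-4,7,0,0,0,0],[-9,15,0,0,0,0],[-13,21,0,0,0,0],[-15,25,0,0,0,0],[-16,27,0,0,0,0],[-16,27,0,0,0,0],[-15,25,0,0,0,0],[-12,20,0,0,0,0],[-8,14,0,0,0,0],[-4,8,0,0,0,0]]'
python3 - <<'E'
from h import *
go(623,287,158.7)
p=ctrl.camera("wrist"); cv2.imwrite("pics/w10.png",p["img"][:,:,::-1])
m=hsvmask(p,95,125,150,60,box=(180,100,470,380)); print(rect(p,m,.008))
E
```

```text
time_s: 26.18
tcp_pos: [0.624, 0.2867, 0.2566]
eef_rot: [[-0.932, 0.364, 0.001], [0.364, 0.932, 0.0], [-0.0, 0.001, -1.0]]
wrist_force: [0.3, -0.6, -0.1]
width: 0.0278
grasp_force: 39.6
tcp [624.  286.7 256.6] yaw 158.67 Rz [ 0.001  0.    -1.   ] w 0.0278 t 26.1833
shift [ 1.  -0.1 -0. ] turn z -0.03 q6 -0.94
(603.2, 295.1, 'long', 101, 'short', 58, 'long axis deg', -23.1)
```

View pics/w10.png

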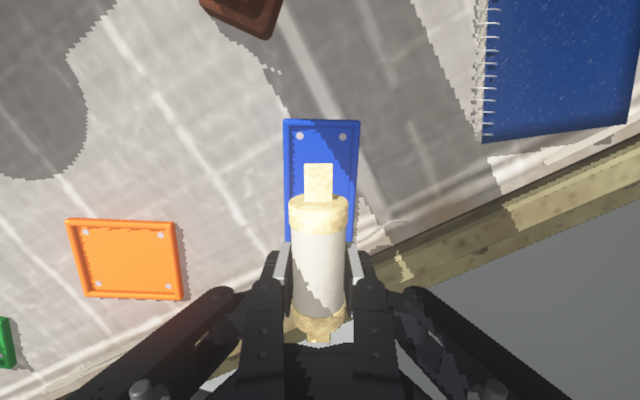

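Fuse over the blue tray (321,180), aligned. Lower it.

```bash
python3 -m inch '[[1,-0.3,4,0,0,0.6],[1,0,9,0,0,0],[0,0,13,0,0,0],[0,0,14,0,0,0],[0,0,13,0,0,0],[0,0,10,0,0,0],[0,0,6,0,0,0],[0,0,3,0,0,0],[0,0,2,0,0,0],[0,0,1,0,0,0]]'
python3 -m inch '[[0,0,0.4,0,0,0],[0,0,0.4,0,0,0],[0,0,0.4,0,0,0],[0,0,0.4,0,0,0],[0,0,0.2,0,0,0],[0,0,0,0,0,0],[0,0,0,0,0,0],[0,0,0,0,0,0],[0,0,0,0,0,0],[0,0,0,0,0,0]]'
```

```text
time_s: 27.07
tcp_pos: [0.6207, 0.2856, 0.1823]
eef_rot: [[-0.928, 0.372, 0.0], [0.372, 0.928, 0.0], [-0.0, 0.0, -1.0]]
wrist_force: [-0.9, 0.4, -1.0]
width: 0.0277
grasp_force: 39.6
time_s: 27.9
tcp_pos: [0.6207, 0.2857, 0.1807]
eef_rot: [[-0.928, 0.372, 0.001], [0.372, 0.928, 0.0], [-0.0, 0.001, -1.0]]
wrist_force: [1.2, 0.8, -0.1]
width: 0.0276
grasp_force: 40.9
```

```bash
python3 -m inch '[[0,0,0.4,0,0,0],[0,0,0.4,0,0,0],[0,0,0,0,0,0],[0,0,0,0,0,0],[0,0,0,0,0,0],[0,0,0,0,0,0],[0,0,0,0,0,0],[0,0,0,0,0,0],[0,0,0,0,0,0],[0,0,0,0,0,0]]'
```

```text
time_s: 28.73
tcp_pos: [0.6207, 0.2857, 0.1806]
eef_rot: [[-0.928, 0.372, 0.001], [0.372, 0.928, 0.0], [-0.0, 0.0, -1.0]]
wrist_force: [-1.1, 0.2, 5.7]
width: 0.0276
grasp_force: 41.3
```

Contact. Release, rise, and back off toward the plug (tool +x is roughly world −x).

```bash
python3 -m inch '[[0,0,0,0,0,0],[0,0,0,0,0,0],[0,0,0,0,0,0],[0,0,0,0,0,0],[0,0,0,0,0,0],[0,0,0,0,0,0],[0,0,-3,0,0,0],[0,0,-8,0,0,0],[0,0,-14,0,0,0],[0,0,-20,0,0,0]]' 1
python3 -m inch '[[0,0,-22,0,0,0],[0,0,-24,0,0,0],[0,0,-20,0,0,0],[0,0,-14,0,0,0],[-4,0,-8,0,0,0],[-8,0,-4,0,0,0],[-8,0,0,0,0,0],[-4,0,0,0,0,0],[0,0,0,0,0,0],[0,0,0,0,0,0]]'
python3 - <<'E'
from h import *
go(454,301,131)
p=ctrl.camera("wrist"); cv2.imwrite("pics/w11.png",p["img"][:,:,::-1])
print("B",rect(p,hsvmask(p,95,125,150,60,box=(230,50,420,380)),.008))
for l in("fuse_link","service_plug","blue_tray"):
  for r in ctrl.landmark_of(l,p)[:1]: X=w(p,r["xyz"]); print(l,r["p"],X.round(4),px(p,X).round())
E
```

```text
time_s: 29.57
tcp_pos: [0.6199, 0.2853, 0.2245]
eef_rot: [[-0.928, 0.372, -0.003], [0.372, 0.928, -0.001], [0.002, -0.002, -1.0]]
wrist_force: [0.2, 0.2, 0.0]
width: 0.0854
grasp_force: 0.0
time_s: 30.4
tcp_pos: [0.6429, 0.2761, 0.3147]
eef_rot: [[-0.928, 0.372, -0.003], [0.372, 0.928, -0.001], [0.002, -0.002, -1.0]]
wrist_force: [-0.6, -0.7, 0.5]
width: 0.0854
grasp_force: 0.0
tcp [642.9 276.1 314.7] yaw 158.13 Rz [-0.003 -0.001 -1.   ] w 0.0854 t 30.4
shift [184.5 -47.2   0.5] turn z 27.13 q6 -0.95
B (620.7, 288.3, 'long', 137, 'short', 58, 'long axis deg', -22.5)
fuse_link 0.58 [0.6217 0.283  0.0038] [318. 168.]
blue_tray 0.64 [0.6191 0.2864 0.0011] [320. 164.]
```

View pics/w11.png

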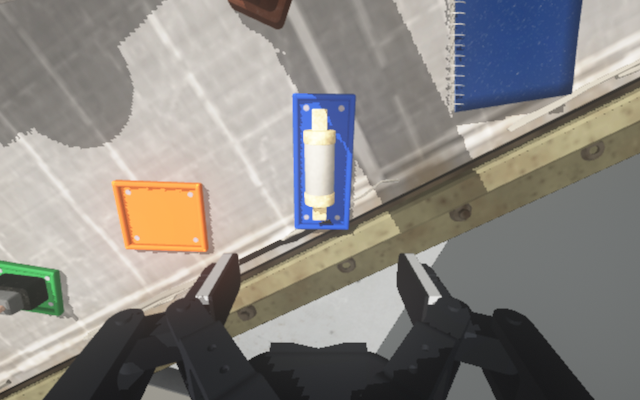

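The fuse lies inside the blue tray at (321,165). Now the plug.

```bash
python3 -m inch '[[7,-2,0,0,0,0],[15,-4,0,0,0,0],[21,-5,0,0,0,0],[25,-6,0,0,0,0],[27,-7,0,0,0,0],[27,-7,0,0,0,0],[24,-6,0,0,0,0],[19,-5,0,0,0,0],[12,-3,0,0,0,0],[7,-2,0,0,0,0]]'
python3 - <<'E'
from h import *
p=ctrl.camera("wrist"); a=p["img"][:,:,::-1].copy()
for l in("service_plug",):
  for r in ctrl.landmark_of(l,p)[:1]: X=w(p,r["xyz"]); print(l,r["p"],X.round(4),px(p,X).round())
m=blob(near(p,hsvmask(p,0,15,90,20),[.454,.301,.03],120),5); F=fit(p,"service_plug",m,.454,.301); print(m.sum(),*F[:3],sep="\n"); b=F[0]
for MM,c in((sil(p,MODEL["service_plug"],(b[1]/1000,b[2]/1000,np.radians(b[3]))),(0,255,0)),(m,(0,0,255))): cv2.drawContours(a,cv2.findContours(MM.astype(np.uint8),0,1)[0],-1,c,1)
cv2.imwrite("pics/w12.png",a); go(b[1],b[2],b[3]+90)
E
```

```text
time_s: 31.43
tcp_pos: [0.4527, 0.3018, 0.3168]
eef_rot: [[-0.929, 0.371, -0.0], [0.371, 0.929, 0.0], [0.0, 0.0, -1.0]]
wrist_force: [1.2, -0.4, -0.7]
width: 0.0854
grasp_force: 0.0
service_plug 0.67 [0.4536 0.3025 0.0031] [320. 188.]
2960
(np.float64(0.7333994053518335), np.float64(453.5), np.float64(300.5), np.float64(51.1))
(np.float64(0.7330361565131253), np.float64(453.8), np.float64(301.2), np.float64(51.3))
(np.float64(0.7328546669967814), np.float64(452.5), np.float64(300.6), np.float64(51.1))
tcp [453.8 301.7 316.9] yaw 158.24 Rz [ 0.  0. -1.] w 0.0852 t 31.5333
shift [-0.2 -1.2 -0. ] turn z 17.14 q6 -0.82
```

View pics/w12.png

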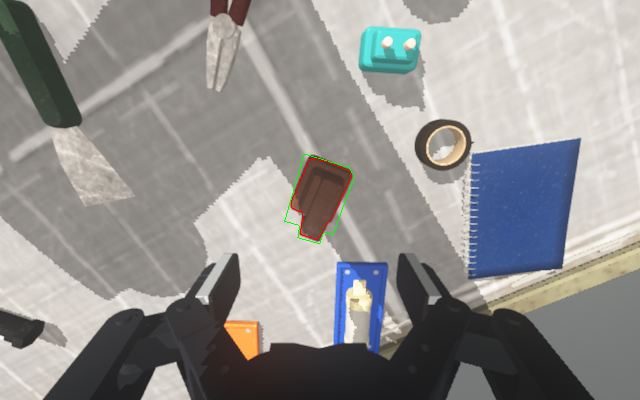

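That view was past the picture limit, so I continue with numbers only. The plug is at (320,195), and the silhouette misses part of the base, so I'll derive yaw from its straight edges.

```bash
cat > edge.py <<'E'
from h import *
def segs():
    p=ctrl.camera("wrist"); g=cv2.cvtColor(p["img"],cv2.COLOR_RGB2GRAY)
    c=px(p,[.4537,.3012,.04]); print("centre px",c.round())
    L=cv2.createLineSegmentDetector().detect(cv2.createCLAHE(3,(8,8)).apply(g))[0][:,0]
    for x1,y1,x2,y2 in L:
        if np.hypot(x2-x1,y2-y1)>22 and np.hypot((x1+x2)/2-c[0],(y1+y2)/2-c[1])<75:
            a,b=ray(p,(x1,y1),.05),ray(p,(x2,y2),.05); print(np.round([x1,y1,x2,y2]),"world deg",round(np.degrees(np.arctan2(*(b-a)[1::-1]))%90,1),"len",round(np.linalg.norm(b-a)*1000))
    a=ray(p,(309,156),.038);b=ray(p,(291,206),.038)
    H=cv2.cvtColor(p["img"],cv2.COLOR_RGB2HSV); print(H[int(c[1])-40:int(c[1])+50:15,int(c[0])-35:int(c[0])+40:10].tolist())
    return p
if __name__=="__main__": segs()
E
python3 edge.py
```

```text
centre px [318. 199.]
[310. 152. 350. 168.] world deg 46.7 len 37
[288. 203. 301. 169.] world deg 46.5 len 34
[336. 211. 363. 260.] world deg 6.3 len 58
[291. 129. 305. 158.] world deg 3.2 len 27
[376. 259. 342. 200.] world deg 7.7 len 70
[382. 192. 399. 229.] world deg 5.3 len 42
[316. 165. 343. 176.] world deg 45.3 len 26
[301. 252. 280. 261.] world deg 2.8 len 24
[299. 195. 311. 166.] world deg 45.0 len 29
[359. 140. 373. 166.] world deg 10.4 len 26
[323. 179. 303. 224.] world deg 45.3 len 48
[314. 175. 301. 206.] world deg 45.6 len 31
[305. 212. 319. 180.] world deg 45.4 len 32
[348. 173. 311. 157.] world deg 45.3 len 36
[309. 161. 296. 192.] world deg 45.5 len 31
[[[17, 16, 142], [18, 18, 144], [15, 16, 160], [8, 97, 92], [8, 82, 78], [15, 17, 148], [18, 16, 156], [18, 17, 147]], [[18, 17, 152], [18, 17, 150], [9, 98, 91], [8, 96, 80], [8, 89, 72], [8, 85, 69], [8, 105, 97], [20, 16, 146]], [[18, 14, 215], [14, 13, 221], [8, 90, 85], [8, 100, 102], [8, 103, 99], [8, 104, 98], [8, 100, 89], [17, 16, 147]], [[19, 13, 212], [8, 118, 155], [8, 96, 104], [8, 96, 104], [8, 101, 101], [8, 104, 101], [14, 15, 182], [17, 16, 144]], [[18, 12, 212], [16, 13, 224], [8, 73, 80], [8, 95, 107], [8, 91, 106], [14, 20, 141], [16, 14, 199], [16, 17, 162]], [[18, 11, 227], [15, 14, 216], [8, 114, 148], [8, 91, 106], [15, 17, 212], [19, 13, 154], [19, 14, 146], [16, 14, 203]]]
```

```bash
python3 -m inch '[[0,0,0,0,0,2],[0,0,3,0,0,4],[0,0,6,0,0,5],[0,0,8,0,0,5],[0,0,8,0,0,4],[0,0,8,0,0,2.7],[0,0,7,0,0,0],[0,0,5,0,0,0],[0,0,2,0,0,0],[0,0,0,0,0,0]]' 1 60
python3 - <<'E'
from edge import *
p=segs()
m=blob(near(p,hsvmask(p,0,13,60,20),[.454,.301,.03],110),5); F=fit(p,"service_plug",m,.454,.301); print(m.sum(),*F[:3],sep="\n")
for r in ctrl.landmark_of("service_plug",p)[:1]: X=w(p,r["xyz"]); print(r["p"],X.round(4))
go(454,301,135.5)
E
```

```text
time_s: 32.42
tcp_pos: [0.4548, 0.3012, 0.2691]
eef_rot: [[-0.713, 0.701, -0.001], [0.701, 0.713, -0.0], [0.0, -0.001, -1.0]]
wrist_force: [-0.8, -0.1, 0.1]
width: 0.085
grasp_force: 0.0
centre px [318. 217.]
[335. 239. 335. 273.] world deg 47.8 len 30
[293. 232. 292. 166.] world deg 44.9 len 51
[294. 167. 332. 166.] world deg 46.4 len 26
[348. 198. 347. 226.] world deg 45.9 len 22
[306. 269. 306. 238.] world deg 44.8 len 27
[348. 216. 396. 256.] world deg 5.4 len 51
[349. 168. 349. 191.] world deg 47.6 len 16
[420. 254. 350. 203.] world deg 8.5 len 70
[342. 183. 340. 232.] world deg 45.2 len 38
[258. 148. 290. 175.] world deg 3.7 len 28
[299. 218. 299. 184.] world deg 44.5 len 26
[303. 179. 339. 179.] world deg 45.4 len 25
[305. 224. 305. 191.] world deg 44.6 len 26
[338. 232. 339. 192.] world deg 45.5 len 31
[302. 193. 303. 229.] world deg 45.6 len 28
[346. 172. 297. 172.] world deg 45.6 len 34
[333. 194. 307. 195.] world deg 47.9 len 19
[264. 256. 242. 240.] world deg 5.4 len 21
[333. 238. 334. 207.] world deg 45.6 len 25
[[[15, 17, 152], [8, 99, 95], [9, 106, 101], [9, 111, 101],
[... 364 characters left out ...]
, [8, 103, 102], [8, 105, 104], [15, 16, 157]], [[15, 14, 222], [19, 13, 219], [10, 40, 193], [8, 94, 108], [7, 98, 107], [8, 91, 109], [13, 15, 153], [15, 16, 162]], [[18, 14, 222], [19, 13, 219], [16, 13, 222], [8, 89, 114], [8, 89, 114], [8, 95, 105], [19, 12, 226], [17, 15, 153]]]
4635
(np.float64(0.7663690476190477), np.float64(453.6), np.float64(301.4), np.float64(47.8))
(np.float64(0.7663690476190477), np.float64(453.5), np.float64(301.4), np.float64(47.8))
(np.float64(0.7651039947177286), np.float64(453.8), np.float64(302.0), np.float64(47.5))
0.92 [0.4547 0.3014 0.0028]
tcp [454.8 301.4 269.8] yaw 135.51 Rz [ 0.  0. -1.] w 0.0854 t 32.5167
shift [ 0.3 -0.9 -0. ] turn z 0.01 q6 -0.43
```

```bash
python3 -m inch '[[0,0,5,0,0,0],[0,0,10,0,0,0],[0,0,12,0,0,0],[0,0,12,0,0,0],[0,0,8,0,0,0],[0,0,5,0,0,0],[0,0,2.5,0,0,0],[0,0,0.5,0,0,0],[0,0,0,0,0,0],[0,0,0,0,0,0]]'
python3 -m inch '[[0,0,0,0,0,0],[0,0,0,0,0,0],[0,0,0,0,0,0],[0,0,0,0,0,0],[0,0,0,0,0,0],[0,0,0,0,0,0],[0,0,0,0,0,0],[0,0,0,0,0,0],[0,0,0,0,0,0],[0,0,0,0,0,0]]' 0 60
```

```text
time_s: 33.35
tcp_pos: [0.4548, 0.3015, 0.2151]
eef_rot: [[-0.713, 0.701, 0.001], [0.701, 0.713, 0.0], [-0.0, 0.001, -1.0]]
wrist_force: [-0.1, -1.1, 0.3]
width: 0.0851
grasp_force: 0.0
time_s: 34.18
tcp_pos: [0.4547, 0.3015, 0.2149]
eef_rot: [[-0.713, 0.701, 0.001], [0.701, 0.713, 0.0], [-0.0, 0.001, -1.0]]
wrist_force: [0.2, 1.2, 2.8]
width: 0.0194
grasp_force: 58.5
```

Gripped on the 20 mm loop. Lift, turn, and travel.

```bash
python3 -m inch '[[0,0,-3,0,0,0],[0,0,-6,0,0,2],[0,0,-9,0,0,4],[0,0,-11,0,0,6],[0,0,-11,0,0,7],[0,0,-10,0,0,7],[0,0,-6,0,0,7],[0,0,-3,0,0,7],[0,0,-1,0,0,7],[0,0,0,0,0,7]]'
python3 -m inch '[[0,0,0,0,0,6],[0,0,0,0,0,5],[0,0,0,0,0,3],[0,0,0,0,0,1.5],[0,0,0,0,0,0],[0,0,0,0,0,0],[0,0,0,0,0,0],[0,0,0,0,0,0],[0,0,0,0,0,0],[0,0,0,0,0,0]]'
python3 - <<'E'
from h import *
p=ctrl.camera("wrist"); print("O",rect(p,hsvmask(p,5,16,170,150),.008))
go(607.2,105,66)
E
```

```text
time_s: 35.02
tcp_pos: [0.454, 0.3011, 0.2742]
eef_rot: [[0.154, 0.988, -0.001], [0.988, -0.154, -0.001], [-0.001, -0.001, -1.0]]
wrist_force: [0.4, 0.0, -4.2]
width: 0.0187
grasp_force: 58.7
time_s: 35.85
tcp_pos: [0.4545, 0.3014, 0.2746]
eef_rot: [[0.407, 0.913, -0.0], [0.913, -0.407, -0.0], [-0.0, -0.0, -1.0]]
wrist_force: [-0.7, -0.3, -3.6]
width: 0.0186
grasp_force: 58.7
O (605.7, 107.4, 'long', 94, 'short', 82, 'long axis deg', 65.9)
tcp [454.5 301.4 274.6] yaw 65.99 Rz [-0. -0. -1.] w 0.0185 t 35.9
shift [-117.3  219.4    0. ] turn z -0.01 q6 0.79
```

```bash
python3 -m inch '[[-4,7,0,0,0,0],[-8,15,0,0,0,0],[-12,23,0,0,0,0],[-15,28,0,0,0,0],[-17,32,0,0,0,0],[-18,33,0,0,0,0],[-16,30,0,0,0,0],[-13,25,0,0,0,0],[-9,17,0,0,0,0],[-5,9,0,0,0,0]]'
python3 - <<'E'
from h import *
p=ctrl.camera("wrist"); print("O",rect(p,hsvmask(p,5,16,170,150),.008))
# held plug: base orientation from straight edges
for r in ctrl.landmark_of("service_plug",p)[:1]: print(r["p"],w(p,r["xyz"]).round(4))
g=cv2.createCLAHE(3,(8,8)).apply(cv2.cvtColor(p["img"],cv2.COLOR_RGB2GRAY)); L=cv2.createLineSegmentDetector().detect(g[120:340,240:400])[0][:,0]
for l in L:
    if np.hypot(l[2]-l[0],l[3]-l[1])>35: print((l+[240,120,240,120]).round())
go(607.2,105,66)
E
```

```text
time_s: 36.73
tcp_pos: [0.6086, 0.1023, 0.2748]
eef_rot: [[0.409, 0.912, 0.001], [0.912, -0.409, -0.001], [-0.0, 0.001, -1.0]]
wrist_force: [0.6, 0.1, -3.2]
width: 0.0187
grasp_force: 58.9
O (609.3, 105.4, 'long', 89, 'short', 77, 'long axis deg', 65.9)
0.97 [0.6101 0.1024 0.0589]
[289. 183. 354. 184.]
[358. 154. 354. 247.]
[349. 149. 272. 149.]
[298. 257. 299. 313.]
[336. 312. 337. 251.]
[358. 236. 360. 196.]
[276. 198. 272. 154.]
[384. 151. 368. 120.]
[375. 119. 397. 151.]
[337. 232. 299. 232.]
[302. 201. 346. 202.]
[283. 146. 326. 146.]
[352. 192. 313. 192.]
tcp [607.8 103.6 274.5] yaw 65.84 Rz [ 0. -0. -1.] w 0.0187 t 36.8333
shift [ 1.1 -1.1 -0. ] turn z -0.16 q6 0.4
```

```bash
python3 -m inch '[[1.5,-1,4,0,0,0],[0,0,8,0,0,0],[0,0,10,0,0,0],[0,0,10,0,0,0],[0,0,9,0,0,0],[0,0,6,0,0,0],[0,0,4,0,0,0],[0,0,2.5,0,0,0],[0,0,1.5,0,0,0],[0,0,0.5,0,0,0]]'
python3 -m inch '[[0,0,0.4,0,0,0],[0,0,0.4,0,0,0],[0,0,0.4,0,0,0],[0,0,0.3,0,0,0],[0,0,0,0,0,0],[0,0,0,0,0,0],[0,0,0,0,0,0],[0,0,0,0,0,0],[0,0,0,0,0,0],[0,0,0,0,0,0]]'
```

```text
time_s: 37.67
tcp_pos: [0.6067, 0.1071, 0.2191]
eef_rot: [[0.407, 0.913, 0.0], [0.913, -0.407, 0.0], [0.0, 0.0, -1.0]]
wrist_force: [-0.0, 0.5, -2.8]
width: 0.0187
grasp_force: 58.9
time_s: 38.5
tcp_pos: [0.6069, 0.1071, 0.218]
eef_rot: [[0.407, 0.913, 0.001], [0.913, -0.407, -0.0], [0.0, 0.001, -1.0]]
wrist_force: [1.4, -0.5, -0.3]
width: 0.0188
grasp_force: 59.2
```

```bash
python3 -m inch '[[0,0,0.4,0,0,0],[0,0,0.4,0,0,0],[0,0,0,0,0,0],[0,0,0,0,0,0],[0,0,0,0,0,0],[0,0,0,0,0,0],[0,0,0,0,0,0],[0,0,0,0,0,0],[0,0,0,0,0,0],[0,0,0,0,0,0]]'
```

```text
time_s: 39.33
tcp_pos: [0.6071, 0.107, 0.2177]
eef_rot: [[0.407, 0.913, 0.002], [0.913, -0.407, -0.0], [0.0, 0.002, -1.0]]
wrist_force: [0.1, -1.8, 4.7]
width: 0.0189
grasp_force: 59.9
```

```bash
python3 -m inch '[[0,0,0,0,0,0],[0,0,0,0,0,0],[0,0,0,0,0,0],[0,0,0,0,0,0],[0,0,0,0,0,0],[0,0,0,0,0,0],[0,0,-3,0,0,0],[0,0,-8,0,0,0],[0,0,-14,0,0,0],[0,0,-20,0,0,0]]' 1
python3 -m inch '[[0,0,-22,0,0,0],[0,0,-24,0,0,0],[-10,0,-24,0,0,0],[-20,0,-20,0,0,0],[-25,0,-12,0,0,0],[-20,0,-5,0,0,0],[-10,0,0,0,0,0],[-5,0,0,0,0,0],[0,0,0,0,0,0],[0,0,0,0,0,0]]'
python3 - <<'E'
from h import *
report(); p=ctrl.camera("wrist"); q=ctrl.camera("scene")
print("O",rect(p,hsvmask(p,5,16,170,150),.008))
for n,c in(("wrist",p),("scene",q)):
  for l in("service_plug","contactor","fuse_link","connector_half","torch","tape_black"):
    for r in ctrl.landmark_of(l,c)[:2]: print(n,l,round(r["p"],2),w(c,r["xyz"]).round(4))
E
```

```text
time_s: 40.17
tcp_pos: [0.6061, 0.1071, 0.2619]
eef_rot: [[0.407, 0.913, -0.003], [0.913, -0.407, 0.0], [-0.001, -0.002, -1.0]]
wrist_force: [-0.3, 1.3, -0.1]
width: 0.0857
grasp_force: 0.0
time_s: 41.0
tcp_pos: [0.5699, 0.0253, 0.3685]
eef_rot: [[0.407, 0.913, -0.001], [0.913, -0.407, 0.001], [0.0, -0.001, -1.0]]
wrist_force: [0.2, 0.8, 0.7]
width: 0.0852
grasp_force: 0.0
tcp [569.9  25.3 368.5] yaw 65.96 Rz [-0.001  0.001 -1.   ] w 0.0852 t 41.0
O (609.6, 104.3, 'long', 88, 'short', 75, 'long axis deg', 65.9)
wrist service_plug 0.87 [0.6069 0.108  0.0035]
wrist connector_half 0.88 [ 6.245e-01 -9.920e-02 -2.000e-04]
wrist torch 0.62 [ 0.4492 -0.1387 -0.0007]
wrist tape_black 0.54 [ 0.624  -0.098   0.0019]
scene contactor 0.93 [ 0.6377 -0.2898  0.0041]
scene fuse_link 0.46 [0.6176 0.2827 0.003 ]
scene connector_half 0.87 [ 3.515e-01  4.062e-01 -4.000e-04]
scene connector_half 0.61 [ 0.6262 -0.0995  0.0033]
scene torch 0.65 [0.4595 0.4333 0.0007]
scene torch 0.55 [ 0.4401 -0.14   -0.0025]
scene tape_black 0.66 [ 0.4592  0.4298 -0.001 ]
```

```bash
python3 -c "
from station import ctrl; print(ctrl.job_done())"
```

```text
the job is handed in; nothing more can be done
None
```

I placed all four parts in their trays and released them, each within about 5 mm of centre by the last camera measurements. The torch and tape measured within a few millimetres of where they started. I handed the job in just after 41 s with no verdict returned, and I viewed 16 pictures, over the limit of 14.

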